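Close a flow-cell housing on its dowels and hold it pressed in a spring cradle

ROBOT

A 6-joint arm with a two-finger parallel gripper is mounted at the origin on the work surface. World frame = base frame: x ahead of the robot, y to its left, z up, the work surface at z = 0. Lengths are in m, angles in rad, forces in N, time in s.
With the tool pointing down it reaches from about 0.325 to 0.9 m from the base axis. Payload 3.5 kg.
Tool frame: the origin (TCP) lies between the finger pads; the fingertips stand 19 mm ahead of it and the grasp point (between the pads) is the TCP; z points along the fingers, y is the line along which they close (so a half turn about z gives the same grasp; the last joint's range is limited). The gripper opens to 85 mm and grips with 20 to 120 N. Pads are 22 mm wide; open, the fingers measure 114 mm over their backs; the gripper's body (76 mm by 85 mm) begins 54 mm behind the grasp point. The pads swing forward as they close: fully open they stand 13 mm farther back than shut.
Start: joints at [-1.445, 0.276, -0.026, 1.268, 0, 1.467], TCP at [0.142, -0.609, 0.25] pointing down, gripper open.
Joint ranges: [-3.12, 3.12], [-0.85, 1.88], [-1.08, 1.24], [-1.95, 2.15], [-1.57, 1.53], [-3.14, 3.14]. Speed limits (rad/s): [2.57, 2.57, 3.14, 3.14, 3.14, 3.14].

INTERFACE

Orientations are given as a 3x3 rotation matrix whose columns are the frame's x, y, z axes.
In Python, from workcell import ctrl, imaging, finder gives the robot as it stands.
- The arm moves only by the shell command python3 -m jog 'ROWS' [FORCE]. ROWS is JSON, a list that holds one entry, the list of rows, each a list of 7 numbers: the shift along the tool's x, y, z in cm, then the turn, a rotation vector about the tool's x, y, z in rad, then the opening, from 0 (shut) to 1 (fully open). In form: [[[x, y, z, ax, ay, az, jaw], ...]]. A call has 1 to 20 rows; each row shifts and turns the commanded pose from where the row before left it, along the tool's axes as they then stand; what a row does not reach is not made up. A row lasts 1/10 s, in which the tool goes at most 50 mm and 8.59 degrees, less where a joint would pass 70% of its speed; a pose out of reach is approached as far as the arm can. A call is refused whole if a number of a shift passes 5 or a number of a turn 0.15, either way. A call with a gripper value outside its range is refused whole. The fingers move at their own pace and stop on an object; FORCE is the grip in N (left out, the last holds). Time passes only in rows, so rows that do not move let the fingers close. It gives the time, the measured TCP pose, the force, the opening and the grip force at its end, in the units of the state.
- ctrl.get_obs(): the state, without advancing time (a new reading comes with each control period).
- imaging.camera(name): name is "side" or "top"; returns a dict with "img" (480x640x3 uint8, blue, green, red), "camera_matrix" (3x3 intrinsics, pixels), "world_from_camera" (4x4, takes a point from camera to world coordinates). Camera axes: x right, y down, z forward; pixel columns grow to the right and rows downward; lengths in m; the calibration is good to about 2 mm. A picture is of the moment at which its call begins. There is no depth.
- ctrl.sign_off(): hands the job in; it is judged then, once.
Trained networks look in a picture, given as the dict that the camera call returned (one of the last four; its "shot" number tells which), for a name from the list of things; names that differ only in an ending like _2 or _b are one class to them, and where a whole thing is asked for, a point or a joint stands for the part that bears it (a point fixed in the world has none). Each returns a list of dicts, best first, with "p" (0 to 1); they miss things now and then, are a little off and sometimes report something else, mostly with a low value. They report only what shows in the picture. A call takes as long as a camera call.
- finder.outline_of(picture, target): "region" (480x640 bool, what is visible of it) and "at" ([column, row] in pixels, amid what is visible of it).
- finder.mark_of(picture, target): "at" ([column, row] in pixels: a listed point, or the origin of a listed thing).
The state is a dict: "t": time; "q": joint angles; "qd": joint speeds; "effort": joint torques, N m; "ee_pos": TCP position; "eef_rot": TCP orientation; "wrist_force": force on the tool from outside, world axes, zero at the start; "torque": the same for the moment, N m; "opening": finger opening in m; "grip_force": force on a finger pad.
Only numpy, scipy, OpenCV 4.12 (cv2) and the standard library are available. Lean on these libraries where they do the work, as an engineer would, in place of code of your own. Each camera call takes 0.05 s, during which the arm holds its last target. There are 200 camera calls.

TASK

First seat the lower half of the flow-cell housing (the block with two dowels) fully down, flat and square in the pocket of the spring cradle, dowels up, and let go of it. Then fit the upper half (the block with two bores) onto the dowels, window up, until the two faces meet, and press the closed pair straight down until the cradle has sunk about half of its travel. Finish while still holding it pressed there with the gripper: do not let go; leave everything else on the bench where it is.

Things in the scene. Friction and masses are not known exactly. Their poses are not given: they have to be found in the camera images.
- lower: Lower half: aluminium block 72 (x) x 44 (y) x 34 (z) mm, 0.22 kg, a dark seal ring on top. Two steel dowels stand on its upper face at x = +24 and -24 mm, y = 0: 10 mm diameter for 6 mm, then tapering to 5 mm at the tips, 12 mm above the face. Origin: centre of the underside (not counting dowels, 34 mm below the face); z up. Starts upright on the bench. Fits the pocket either way round.
- upper: Upper half: aluminium block 72 (x) x 44 (y) x 26 (z) mm, 0.18 kg, with two 11.5 mm bores right through it at x = +24 and -24 mm, y = 0, and a small round glass window between them on top. Origin: centre of the underside; z up. Starts flat on the bench, window up. Fits the dowels either way round; when closed its origin lies 34 mm above that of the lower half.
- pocket (a point): Centre of the pocket's floor, moves with the cradle. x along its long side, z up. Pocket 75 (x) x 47 (y) mm, 10 mm deep, flared by 2.8 mm a side over its upper 6 mm; floor 32 mm above the bench while the cradle is up. The cradle is a grey plastic plate 118 x 98 x 18 mm on four corner springs (screw heads 7 mm above it) over a fixed dark steel base 150 x 120 x 12 mm. Its place and yaw vary.
- cradle (a joint): How far the spring cradle has sunk straight down, m: 0 = up (at the start), 0.010 = bottomed. Springs: 10 N preload, then 1 N per mm. The cradle (0.2 kg) and both halves do not sink it by their weight; about 4 N more on the pair starts it moving and about 9 N holds it half way, at 0.005.
- blank: Bystander: plain aluminium block 72 x 44 x 16 mm without bores or dowels, lying on the far part of the bench. Origin: centre of the underside.
- beaker: Bystander: open glass beaker, 68 mm wide at the rim, 90 mm high, on the far part of the bench. Origin: centre of the underside.
- vial: Bystander: small amber glass vial with blue cap, 28 mm wide, 50 mm high, standing between robot and cradle. Origin: centre of the underside.
- driver: Bystander: screwdriver with black handle, 170 mm long, lying to the robot's left.
- mouse: Bystander: grey computer mouse, 105 x 58 x 30 mm, to the robot's right. Origin: centre of the underside.

How it is judged:
On the way, in this order (a step that is already met when the one before it is completed fails the run):
1. the lower half sits fully down, flat and square in the pocket, dowels up, and the gripper has let go of it (distance between lower and pocket below 0.003 m and z of lower in the frame of pocket below 0.0015 m and angle between the x axis of lower and the x axis of pocket, either way round below 0.06 rad and angle between lower's own z axis and vertical below 0.04 rad and contact force between the fingers and lower below 0.3 N), for 0.2 s.
2. the upper half is fully down on the dowels of the seated lower half (distance between lower and pocket below 0.003 m and z of lower in the frame of pocket below 0.0015 m and angle between the x axis of lower and the x axis of pocket, either way round below 0.06 rad and angle between each of lower, upper's own z axis and vertical below 0.04 rad and z of upper in the frame of lower between 0.032 and 0.0355 m and x of upper in the frame of lower between -0.0025 and 0.0025 m and y of upper in the frame of lower between -0.0025 and 0.0025 m and angle between the x axis of upper and the x axis of lower, either way round below 0.08 rad), for 0.2 s.
At the end, for the whole second after the job is handed in: Lower half in the pocket (3 mm, 0.06 rad square, 0.04 rad level), upper half closed on it (gap under 1.5 mm, offset 2.5 mm, 0.08 rad), and still pressed by the gripper: cradle sunk 3 to 7.5 mm, 5 to 25 N between the halves, fingers touching the upper half, at rest (all of step 2 and value of joint cradle between 0.003 and 0.0075 m and contact force between upper and lower between 5 and 25 N and contact force between the fingers and upper above 1 N and linear speed of upper below 0.02 m/s); the arm keeps its last pose, push and grip.
It fails at once if a bystander is moved by more than 30 mm (distance of any of blank, beaker, vial, driver, mouse from where it was at the start of the episode above 0.03 m).
It also fails if it takes over 69 s, if anything falls off the work surface, if the arm or the gripper's body presses on something with over 40 N, if the wrist force passes 120 N, or if a joint passes its speed limit or range.

## Working session

There is one attempt and no reset: what is moved stays moved. The work goes in short steps, Python scripts to look and compute and a shell command to move; the robot and the scene stay as the last step left them, time stands still between calls to the robot, and variables do not carry over. Pictures are saved under pics/ and viewed, at most 10 in all, crops included, and the job is handed in when it is done.

```bash
ls; mkdir -p pics
cat > h.py <<'E'
import numpy as np,cv2
from workcell import ctrl,imaging,finder
def ray(p,uv):
    K=p["camera_matrix"];T=np.array(p["world_from_camera"])
    d=T[:3,:3]@np.linalg.solve(np.array(K),[uv[0],uv[1],1.]);return T[:3,3],d/np.linalg.norm(d)
def onz(p,uv,z):
    o,d=ray(p,uv);return o+d*(z-o[2])/d[2]
def proj(p,X):
    T=np.linalg.inv(np.array(p["world_from_camera"]));c=T[:3,:3]@np.array(X,float)+T[:3,3];u=np.array(p["camera_matrix"])@c;return u[:2]/u[2]
def rect(p,reg,z):
    """min-area rect of the region, vertices mapped to plane z: centre, sizes, yaw of long side"""
    c=max(cv2.findContours(reg.astype(np.uint8),0,2)[0],key=cv2.contourArea)[:,0]
    w=np.array([onz(p,q,z)[:2] for q in c],np.float32)*1000
    (cx,cy),(a,b),th=cv2.minAreaRect(w)
    if a<b:a,b,th=b,a,th+90
    th=(th+90)%180-90
    return cx/1000,cy/1000,a,b,np.radians(th)
E
python3 - <<'E'
from h import *
o=ctrl.get_obs();print(o["ee_pos"],o["eef_rot"],o["opening"])
for n in("top","side"):
    p=imaging.camera(n);cv2.imwrite(f"pics/{n}0.png",p["img"]);print(n,np.array(p["world_from_camera"]).round(3).tolist(),np.array(p["camera_matrix"]).round(0).tolist())
    for t in("lower","upper","cradle","vial","beaker","blank","driver","mouse"):
        r=finder.outline_of(p,t)[:1]
        for x in r: print(t,round(x["p"],2),x["at"],np.round(onz(p,x["at"],.02),3),[round(float(v),3) for v in rect(p,x["region"],{"lower":.034,"upper":.026,"cradle":.042}.get(t,0.02))])
    for t in("lower","upper","pocket"):
        for x in finder.mark_of(p,t)[:1]: print("mark",t,round(x["p"],2),x["at"],np.round(onz(p,x["at"],.032 if t=="pocket" else 0),4))
E
```

```text
pics
[ 0.14164444 -0.60798594  0.24916853] [[ 9.73937401e-01  2.26816774e-01 -2.98710801e-04]
 [ 2.26816879e-01 -9.73934985e-01  2.17898864e-03]
 [ 2.03306273e-04 -2.18995118e-03 -9.99997581e-01]] 0.08521640009337757
top [[0.024, -0.999, 0.042, 0.477], [-1.0, -0.023, 0.018, -0.035], [-0.017, -0.043, -0.999, 1.14], [0.0, 0.0, 0.0, 1.0]] [[453.0, 0.0, 325.0], [0.0, 453.0, 244.0], [0.0, 0.0, 1.0]]
lower 0.75 [418.9, 240.4] [ 0.538 -0.245  0.02 ] [0.527, -0.237, 70.689, 46.176, 0.016]
upper 0.79 [236.2, 270.7] [0.452 0.205 0.02 ] [0.453, 0.202, 71.763, 48.598, -0.017]
cradle 0.63 [332.1, 231.8] [ 0.554 -0.031  0.02 ] [0.548, -0.031, 120.12, 99.369, 0.405]
beaker 0.69 [437.3, 169.6] [ 0.715 -0.288  0.02 ] [0.711, -0.29, 88.227, 66.586, -0.762]
blank 0.78 [204.4, 179.5] [0.678 0.292 0.02 ] [0.672, 0.291, 72.684, 48.828, -0.346]
driver 0.66 [132.3, 286.0] [0.408 0.462 0.02 ] [0.412, 0.465, 84.991, 24.399, 0.506]
mouse 0.85 [525.5, 280.1] [ 0.446 -0.507  0.02 ] [0.446, -0.508, 103.706, 57.914, 0.369]
mark lower 0.98 [415.6, 242.3] [ 0.5339 -0.2409  0.    ]
mark upper 0.62 [237.7, 270.2] [0.4
[... 422 characters left out ...]
 -0.035]
cradle 0.65 [329.8, 246.7] [ 0.557 -0.031  0.02 ] [0.544, -0.02, 120.714, 118.237, -1.14]
vial 0.61 [380.7, 277.5] [0.384 0.002 0.02 ] [0.381, -0.006, 80.847, 25.761, -1.124]
beaker 0.81 [334.4, 184.2] [ 0.736 -0.318  0.02 ] [0.733, -0.325, 218.096, 68.152, -0.969]
blank 0.74 [211.2, 303.5] [0.658 0.304 0.02 ] [0.666, 0.302, 85.946, 46.411, -0.35]
driver 0.82 [236.4, 409.5] [0.418 0.473 0.02 ] [0.445, 0.491, 168.79, 30.497, 0.508]
mouse 0.77 [441.0, 186.2] [ 0.446 -0.501  0.02 ] [0.442, -0.499, 103.309, 98.317, 0.321]
mark lower 0.6 [378.8, 221.8] [ 0.5223 -0.2354  0.    ]
mark upper 0.95 [306.7, 318.4] [0.4619 0.2007 0.    ]
mark pocket 0.94 [330.8, 240.7] [ 0.5608 -0.0411  0.032 ]
```

Run:
```python
import cv2
i=cv2.imread("pics/top0.png")[170:320,190:460];cv2.imwrite("pics/c1.png",cv2.resize(i,(797,443),interpolation=2))
i=cv2.imread("pics/side0.png")[140:370,240:480];cv2.imwrite("pics/c2.png",cv2.resize(i,None,fx=2.5,fy=2.5,interpolation=2))
```

```text
(no output)
```

View pics/c1.png

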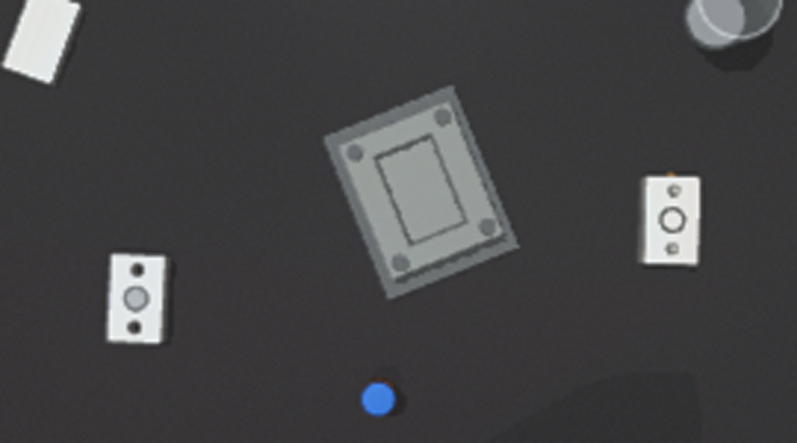

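View pics/c2.png

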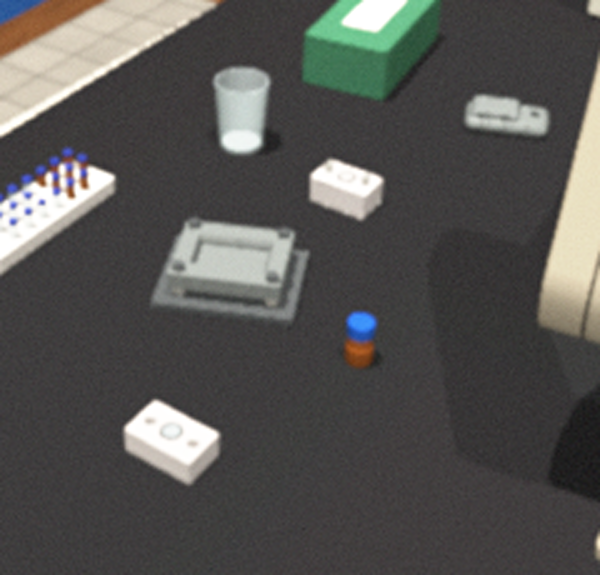

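The crops show the lower half at right with dowels at full-image about (418,234) and (418,254). The upper half is at left with bores at about (236,261) and (235,281). The cradle is in the middle, yawed about 0.4, with its pocket near (332,233), and the vial is in front at (318,305). I'll fit box models to both views next.

```bash
cat >> h.py <<'E'
from scipy.optimize import minimize
def box(x,y,yaw,L,W,z0,z1):
    c,s=np.cos(yaw),np.sin(yaw)
    return [(x+c*a-s*b,y+s*a+c*b,z) for a in(-L/2,L/2) for b in(-W/2,W/2) for z in(z0,z1)]
def iou(p,m,pts):
    h=cv2.convexHull(np.array([proj(p,q) for q in pts],np.float32))
    S=4;r=np.zeros((480*S,640*S),np.uint8);cv2.fillConvexPoly(r,np.round((h*S+S/2-.5)*16).astype(np.int32),1,shift=4)
    r=cv2.resize(r.astype(np.float32),(640,480),interpolation=cv2.INTER_AREA)
    return np.abs(r-m).sum()/m.sum()
def mask(p,t,white=True):
    g=finder.outline_of(p,t)
    if not g:return None
    m=g[0]["region"].astype(np.uint8)
    if white:
        d=cv2.dilate(m,np.ones((9,9)));v=p["img"].max(2).astype(float);lo=np.median(v[(d>0)&(cv2.dilate(m,np.ones((5,5)))==0)]);hi=np.median(v[m>0])
        return np.clip((v-lo)/(hi-lo),0,1)*d if p["world_from_camera"] is not None else m
    return m.astype(float)
def fit(ps,ms,x0,L,W,z0,z1):
    f=lambda v:sum(iou(p,m,box(*v[:2],v[2]/10,L,W,z0,z1)) for p,m in zip(ps,ms))
    x0=np.array([x0[0],x0[1],x0[2]*10]);r=minimize(f,x0,method="Nelder-Mead",options=dict(initial_simplex=x0+np.array([[0,0,0],[.006,0,0],[0,.006,0],[0,0,.6]]),xatol=1e-4,fatol=1e-4))
    v=r.x.copy();v[2]/=10;return v.round(4),round(r.fun/len(ps),3)
E
python3 - <<'E'
from h import *
ps=[imaging.camera("top"),imaging.camera("side")]
for t,x0,d,w in(("lower",(.53,-.24,0),(.072,.044,0,.034),1),("upper",(.453,.203,0),(.072,.044,0,.026),1),("cradle",(.55,-.025,.4),(.118,.098,.024,.042),0)):
    ms=[mask(p,t,w) for p in ps]
    print(t,fit(ps,ms,x0,*d),[fit([p],[m],x0,*d) for p,m in zip(ps,ms)])
p=ps[0]
f=lambda x,y:(190+x/2.952-.33,170+y/2.953-.33)
print([onz(p,f(*q),.046)[:2].round(4) for q in((674,190),(672,248))],[onz(p,f(*q),.026)[:2].round(4) for q in((137,270),(134,327))])
print([onz(p,f(*q),.042)[:2].round(4) for q in((377,155),(431,136),(466,222),(412,243))],[onz(p,f(*q),.049)[:2].round(4) for q in((355,153),(443,117),(487,227),(400,263))])
E
```

```text
lower (array([ 0.5312, -0.2433,  0.0146]), np.float64(1.146)) [(array([ 0.4852, -0.0178, -0.7199]), np.float64(2.05)), (array([ 0.5322, -0.2437,  0.0011]), np.float64(0.094))]
upper (array([ 0.4532,  0.2054, -0.0155]), np.float64(0.246)) [(array([ 0.4525,  0.2069, -0.0066]), np.float64(0.227)), (array([ 0.4576,  0.2015, -0.0209]), np.float64(0.15))]
cradle (array([ 0.5492, -0.0304,  0.4171]), np.float64(0.105)) [(array([ 0.5491, -0.0304,  0.4157]), np.float64(0.087)), (array([ 0.5495, -0.0304,  0.4235]), np.float64(0.123))]
[array([ 0.5517, -0.238 ]), array([ 0.5043, -0.2371])] [array([0.4761, 0.2043]), array([0.4286, 0.2053])]
[array([0.5754, 0.0055]), array([ 0.5921, -0.0386]), array([ 0.5219, -0.0689]), array([ 0.5036, -0.025 ])] [array([0.576 , 0.0233]), array([ 0.6072, -0.0481]), array([ 0.5179, -0.0859]), array([ 0.4869, -0.0157])]
```

```bash
python3 -m jog '[[[0,0,0,0,0,0.12,1],[0,0,0,0,0,0.119,1],[2.74,-2.66,0,0,0,0,1],[2.74,-2.66,0,0,0,0,1],[2.74,-2.66,0,0,0,0,1],[2.74,-2.66,0,0,0,0,1],[2.74,-2.66,0,0,0,0,1],[2.74,-2.66,0,0,0,0,1],[2.74,-2.66,0,0,0,0,1],[2.74,-2.66,0,0,0,0,1],[2.74,-2.66,0,0,0,0,1],[2.74,-2.66,0,0,0,0,1],[2.74,-2.66,2,0,0,0,1],[2.74,-2.66,2,0,0,0,1],[2.74,-2.66,2,0,0,0,1],[2.74,-2.66,2,0,0,0,1],[0,0,2,0,0,0,1],[0,0,2,0,0,0,1],[0,0,0,0,0,0,1],[0,0,0,0,0,0,1]]]' 40
python3 - <<'E'
from h import *
o=ctrl.get_obs();print(o["ee_pos"].round(4) if hasattr(o["ee_pos"],'round') else o["ee_pos"],np.array(o["eef_rot"]).round(4).tolist())
p=imaging.camera("side");i=p["img"];u=proj(p,o["ee_pos"]);print(u)
r,c=int(u[1]),int(u[0]);cv2.imwrite("pics/c3.png",cv2.resize(i[max(r-60,0):r+110,max(c-100,0):c+100],None,fx=3,fy=3,interpolation=2))
E
```

```text
t: 3.6
ee_pos: [0.5289, -0.2402, 0.1303]
eef_rot: [[1.0, -0.01, -0.001], [-0.01, -1.0, 0.0], [-0.001, -0.0, -1.0]]
wrist_force: [-0.1, -0.7, 0.3]
opening: 0.0852
grip_force: 0.0
[ 0.5289 -0.2402  0.1303] [[0.9999, -0.0103, -0.0006], [-0.0103, -0.9999, 0.0004], [-0.0006, -0.0004, -1.0]]
[380.47415383 181.57084506]
```

View pics/c3.png

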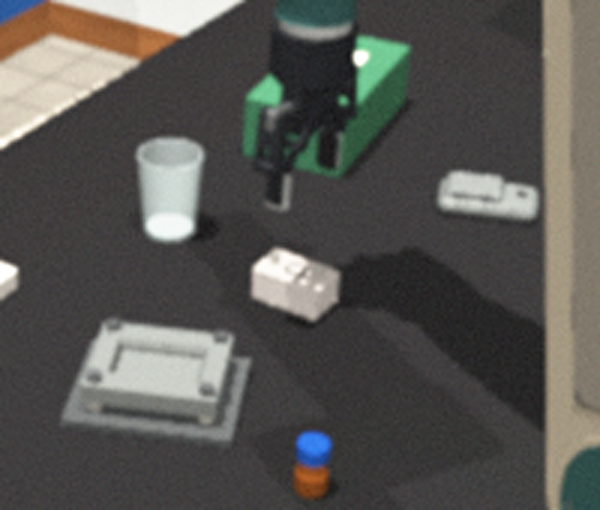

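The gripper is open above the lower half (at about crop (295,285)), with its fingers either side in y. I'll descend and grip.

```bash
python3 -m jog '[[[0,0,2.5,0,0,0,1],[0,0,2.5,0,0,0,1],[0,0,2,0,0,0,1],[0,0,1.5,0,0,0,1],[0,0,1,0,0,0,1],[0,0,0.43,0,0,0,1],[0,0,0,0,0,0,1],[0,0,0,0,0,0,0],[0,0,0,0,0,0,0],[0,0,0,0,0,0,0],[0,0,0,0,0,0,0],[0,0,0,0,0,0,0],[0,0,0,0,0,0,0],[0,0,0,0,0,0,0],[0,0,0,0,0,0,0]]]' 40
```

```text
t: 5.15
ee_pos: [0.5298, -0.2405, 0.0319]
eef_rot: [[1.0, -0.01, 0.001], [-0.01, -1.0, -0.0], [0.001, 0.0, -1.0]]
wrist_force: [0.3, -0.0, 4.8]
opening: 0.0429
grip_force: 43.4
```

```bash
python3 -m jog '[[[0,0,-1,0,0,0,0],[0,0,-2,0,0,0,0],[0,0,-3,0,0,0,0],[0,0,-3,0,0,0,0],[0.2,-2.6,0,0,0,0,0],[0.2,-2.6,0,0,0,0,0],[0.2,-2.6,0,0,0,0,0],[0.2,-2.6,0,0,0,0,0],[0.2,-2.6,0,0,0,0,0],[0.2,-2.6,0,0,0,0,0],[0.2,-2.6,0,0,0,0,0],[0.2,-2.6,0,0,0,0,0],[0,-0.1,0,0,0,-0.106,0],[0,0,0,0,0,-0.106,0],[0,0,0,0,0,-0.106,0],[0,0,0,0,0,-0.105,0],[0,0,2,0,0,0,0],[0,0,0,0,0,0,0],[0,0,0,0,0,0,0]]]'
python3 - <<'E'
from h import *
ps=[imaging.camera("top"),imaging.camera("side")]
o=ctrl.get_obs();e=o["ee_pos"]
d=(.072,.044,e[2]-.032,e[2]+.002)
ms=[mask(p,"lower",0) for p in ps]
print([None if m is None else m.sum() for m in ms])
for p,m in zip(ps,ms):
    if m is not None: print(fit([p],[m],(e[0],e[1],.41),*d))
out=[]
for p in ps[1:]:
    for X in (box(e[0],e[1],.413,*d)+box(.548,-.031,.413,.075,.047,.032,.042)):
        u=proj(p,X)
        cv2.circle(p["img"],(int(round(u[0])),int(round(u[1]))),1,(0,0,255),-1)
    cv2.imwrite("pics/c4.png",cv2.resize(p["img"][140:310,240:440],None,fx=3.5,fy=3.5,interpolation=2))
E
```

```text
t: 7.05
ee_pos: [0.546, -0.0313, 0.1004]
eef_rot: [[0.916, 0.401, -0.003], [0.401, -0.916, 0.0], [-0.002, -0.001, -1.0]]
wrist_force: [0.1, 0.0, -2.1]
opening: 0.0432
grip_force: 42.3
[None, np.float64(330.0)]
(array([ 0.5456, -0.0296,  0.5374]), np.float64(0.82))
```

View pics/c4.png

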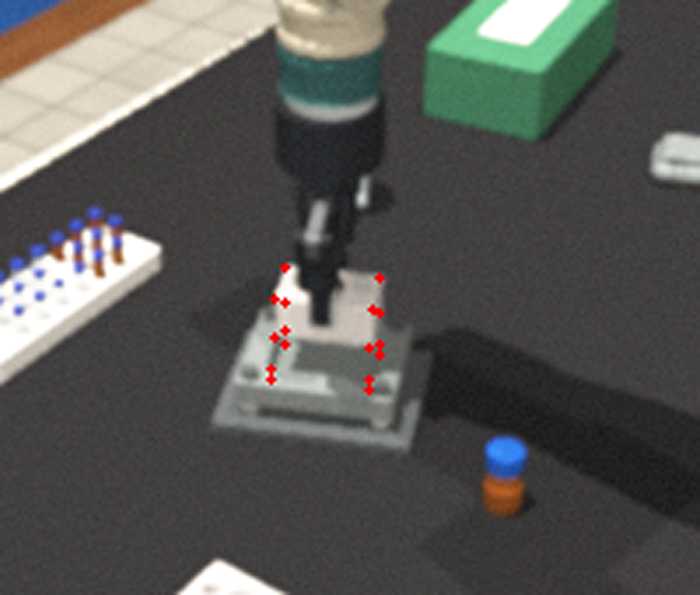

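```bash
cat > ov.py <<'E'
from h import *
def wire(img,p,b,S,off,col):
    P=[(proj(p,q)-off+.5)*S-.5 for q in b]
    for i in range(8):
        for k in(1,2,4):
            if not i&k: cv2.line(img,tuple(np.round(P[i]).astype(int).tolist()),tuple(np.round(P[i|k]).astype(int).tolist()),col,1)
E
python3 - <<'E'
from ov import *
p=imaging.camera("side");o=ctrl.get_obs();e=o["ee_pos"]
S=8;off=np.array([304,208]);c=p["img"][208:268,304:374]
a=cv2.resize(c,None,fx=S,fy=S,interpolation=2)
a=cv2.convertScaleAbs(a,alpha=1.2)
wire(a,p,box(e[0],e[1],.413,.072,.044,e[2]-.032,e[2]+.002),S,off,(0,0,255))
wire(a,p,box(.548,-.031,.413,.0806,.0526,.042,.042),S,off,(0,255,0))
wire(a,p,box(.548,-.031,.413,.118,.098,.024,.042),S,off,(255,0,0))
cv2.imwrite("pics/c5.png",a)
E
```

```text
(no output)
```

View pics/c5.png

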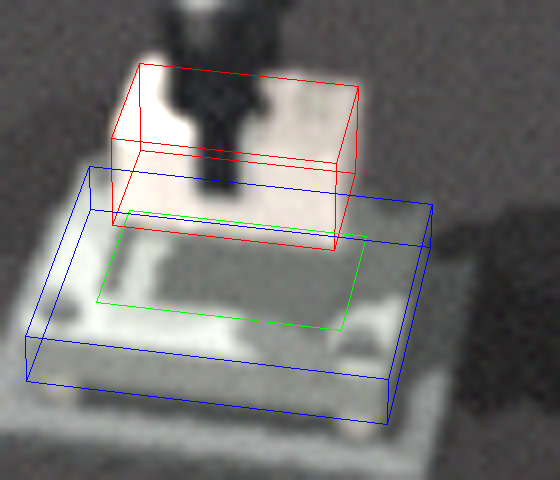

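```bash
python3 -m jog '[[[0.25,0,1,0,0,0,0],[0,0,1.2,0,0,0,0],[0,0,0,0,0,0,0]]]'
python3 - <<'E'
from ov import *
p=imaging.camera("side");o=ctrl.get_obs();e=o["ee_pos"]
S=10;off=np.array([304,212]);c=p["img"][212:268,304:374]
a=cv2.resize(c,None,fx=S,fy=S,interpolation=2)
a=cv2.convertScaleAbs(a,alpha=1.1)
P=box(e[0],e[1],.413,.072,.044,e[2]-.032,e[2]+.002)
wire(a,p,P,S,off,(0,0,255))
cv2.imwrite("pics/c6.png",a)
E
```

```text
t: 7.6
ee_pos: [0.5475, -0.03, 0.0766]
eef_rot: [[0.916, 0.401, -0.005], [0.401, -0.916, 0.001], [-0.004, -0.003, -1.0]]
wrist_force: [-1.1, 1.0, -2.4]
opening: 0.043
grip_force: 42.4
```

View pics/c6.png

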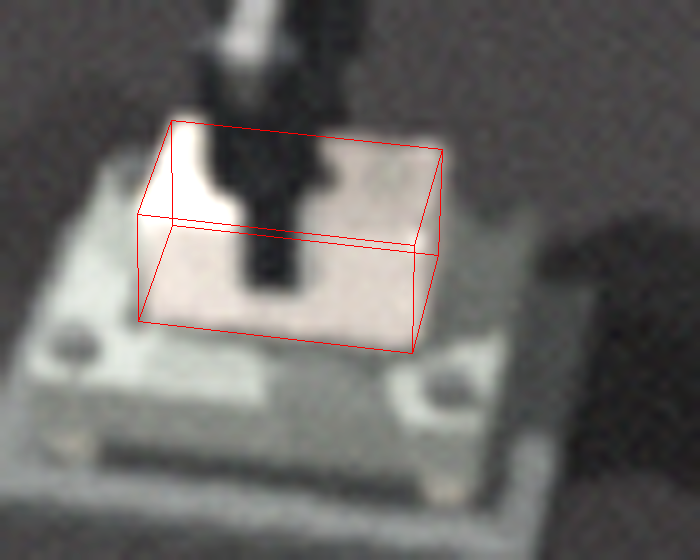

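Run:
```python
from ov import *
p=imaging.camera("side")
for c in((.548,-.031),(.550,-.031),(.548,-.029)):
    for s in(1,-1):
        X=np.array([c[0]+np.cos(.413)*s*.0486-np.sin(.413)*.039,c[1]+np.sin(.413)*s*.0486+np.cos(.413)*.039,.049])
        print(c,((proj(p,X)-[304,212]+.5)*10-.5).round(1))
```

```text
(0.548, -0.031) [ 78.2 340.5]
(0.548, -0.031) [451.7 384.1]
(0.55, -0.031) [ 72.  337.9]
(0.55, -0.031) [445.1 381.4]
(0.548, -0.029) [ 73.6 344.4]
(0.548, -0.029) [447.5 388. ]
```

The block sits centred over the pocket to within a couple of mm; near screws at crop (75,343) and (450,388). I'll descend into the flare and read the lateral force.

```bash
python3 -m jog '[[[0,-0.05,0.3,0,0,0,0],[0,0,0.3,0,0,0,0],[0,0,0,0,0,0,0],[0,0,0,0,0,0,0]]]'; python3 -m jog '[[[0,0,0.2,0,0,0,0],[0,0,0.1,0,0,0,0],[0,0,0,0,0,0,0]]]'
```

```text
t: 8.1
ee_pos: [0.5493, -0.03, 0.073]
eef_rot: [[0.916, 0.401, -0.0], [0.401, -0.916, -0.0], [-0.0, -0.0, -1.0]]
wrist_force: [-0.5, 0.8, -2.7]
opening: 0.0431
grip_force: 42.4
t: 8.4
ee_pos: [0.5492, -0.0299, 0.0699]
eef_rot: [[0.916, 0.401, -0.0], [0.401, -0.916, 0.0], [-0.0, -0.0, -1.0]]
wrist_force: [-0.0, 0.8, -3.2]
opening: 0.0431
grip_force: 42.4
```

```bash
python3 -m jog '[[[0,0,0.2,0,0,0,0],[0,0,0,0,0,0,0]]]'; python3 -m jog '[[[0,0,0.2,0,0,0,0],[0,0,0,0,0,0,0]]]'; python3 -m jog '[[[0,0,0.15,0,0,0,0],[0,0,0,0,0,0,0]]]'
```

```text
t: 8.6
ee_pos: [0.5491, -0.0299, 0.0677]
eef_rot: [[0.916, 0.401, -0.0], [0.401, -0.916, 0.0], [-0.0, -0.0, -1.0]]
wrist_force: [-0.1, 0.4, -1.7]
opening: 0.0433
grip_force: 42.4
t: 8.8
ee_pos: [0.5491, -0.0299, 0.0657]
eef_rot: [[0.916, 0.401, -0.0], [0.401, -0.916, 0.0], [-0.0, -0.0, -1.0]]
wrist_force: [-0.2, 0.1, -2.4]
opening: 0.0433
grip_force: 42.4
t: 9.0
ee_pos: [0.5492, -0.0299, 0.0643]
eef_rot: [[0.916, 0.401, -0.0], [0.401, -0.916, 0.0], [-0.0, -0.0, -1.0]]
wrist_force: [0.9, 0.8, -2.7]
opening: 0.043
grip_force: 42.4
```

```bash
python3 -m jog '[[[0,0,0.1,0,0,0,0],[0,0,0,0,0,0,0]]]';python3 -m jog '[[[0,0,0,0,0,0,0.55],[0,0,0,0,0,0,0.6],[0,0,0,0,0,0,0.8],[0,0,0,0,0,0,0.9],[0,0,0,0,0,0,0.9]]]'
```

```text
t: 9.2
ee_pos: [0.5495, -0.03, 0.0639]
eef_rot: [[0.916, 0.401, 0.0], [0.401, -0.916, -0.0], [0.0, 0.0, -1.0]]
wrist_force: [-1.6, 0.9, 0.5]
opening: 0.0431
grip_force: 42.9
t: 9.7
ee_pos: [0.5495, -0.03, 0.0636]
eef_rot: [[0.916, 0.401, 0.0], [0.401, -0.916, -0.0], [0.0, 0.0, -1.0]]
wrist_force: [0.4, -0.1, 0.6]
opening: 0.0769
grip_force: 0.0
```

```bash
python3 -m jog '[[[0,0,-1,0,0,0,0.9],[0,0,-3,0,0,0,1],[0,0,-3,0,0,0,1],[0,0,-3,0,0,0,1],[0,0,0,0,0,0.11,1],[0,0,0,0,0,0.11,1],[0,0,0,0,0,0.11,1],[0,0,0,0,0,0.103,1],[-1.25,-2.9,0,0,0,0,1],[-1.25,-2.9,0,0,0,0,1],[-1.25,-2.9,0,0,0,0,1],[-1.25,-2.9,0,0,0,0,1],[-1.25,-2.9,0,0,0,0,1],[-1.25,-2.9,0,0,0,0,1],[-1.25,-2.9,0,0,0,0,1],[-1.25,-2.9,0,0,0,0,1],[0,0,2.5,0,0,0,1],[0,0,0,0,0,0,1],[0,0,0,0,0,0,1]]]'
python3 - <<'E'
from ov import *
P=imaging.camera("top");p=imaging.camera("side");e=ctrl.get_obs()["ee_pos"]
S=5
for q,(x,y) in((P,(325,232)),(p,(332,238))):
    for t in("lower","pocket"):print([ (g["p"],g["at"]) for g in finder.mark_of(q,t)[:1]])
def crop(q,x,y,w=32,h=27):return cv2.resize(q["img"][y-h:y+h,x-w:x+w],None,fx=6,fy=6,interpolation=2)
u=proj(p,[.454,.203,.026]).astype(int);v=proj(P,[.454,.203,.026]).astype(int);print(u,v)
row1=np.hstack([crop(P,329,233),crop(p,332,238)]);
def wc(q,c):
    a=crop(q,*c);wire(a,q,box(.4545,.2035,-.02,.072,.044,0,.026),6,np.array([c[0]-32,c[1]-27]),(0,0,255));return a
row2=np.hstack([wc(P,v),wc(p,u)])
a=np.vstack([row1,row2]);print(a.shape);cv2.imwrite("pics/c7.png",a[:600] if a.shape[0]<=600 else cv2.resize(a,(int(a.shape[1]*600/a.shape[0]),600)))
E
```

```text
t: 11.6
ee_pos: [0.4502, 0.1213, 0.1421]
eef_rot: [[0.996, 0.088, -0.007], [0.089, -0.994, 0.061], [-0.002, -0.062, -0.998]]
wrist_force: [-0.3, -1.1, 0.6]
opening: 0.0854
grip_force: 0.0
[(0.71, [333.4, 233.4])]
[(0.61, [524.9, 278.8])]
[(0.56, [333.1, 244.4])]
[(0.88, [330.5, 244.1])]
[308 312] [236 270]
(648, 768, 3)
```

View pics/c7.png

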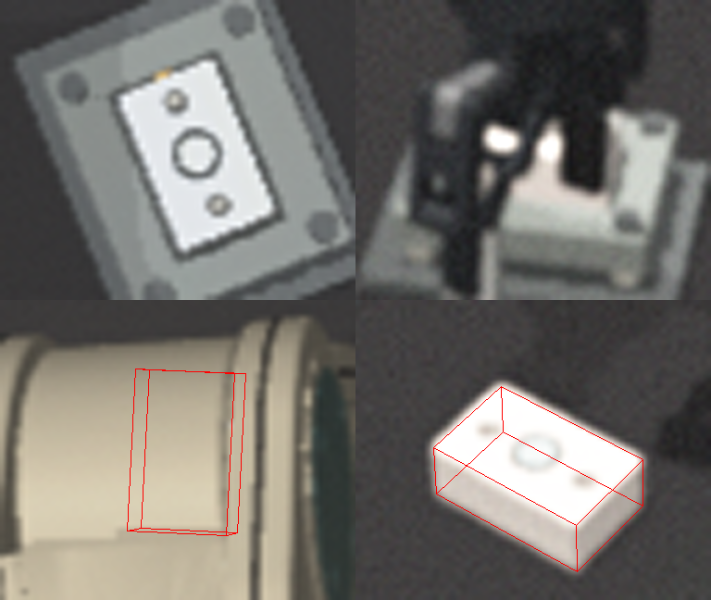

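The lower half sits squarely in the pocket (dowels at crop (176,100) and (219,204)), and the upper half's wire fits well in the side view. The arm stopped short with a tilt, so I'm checking the joints.

```bash
python3 - <<'E'
from ov import *
o=ctrl.get_obs();print(np.round(o["q"],3),o["ee_pos"].round(4),np.array(o["eef_rot"]).round(3).tolist(),np.round(o["qd"],3))
E
python3 -m jog '[[[0,0,0,0,0,0,1],[0,0,0,0,0,0,1]]]'
```

```text
[ 0.087  0.081 -0.506  0.983  0.062  3.141] [0.4517 0.1211 0.1429] [[0.996, 0.088, -0.005], [0.088, -0.994, 0.061], [0.001, -0.062, -0.998]] [ 0.001  0.001 -0.006 -0.001 -0.    -0.001]
t: 12.1
ee_pos: [0.4512, 0.1212, 0.1424]
eef_rot: [[0.996, 0.088, -0.006], [0.088, -0.994, 0.061], [-0.0, -0.062, -0.998]]
wrist_force: [0.6, -0.3, -0.6]
opening: 0.0854
grip_force: 0.0
```

```bash
python3 -m jog '[[[0,0,0,-0.062,0,-0.12,1],[0,0,0,0,0,-0.149,1],[0,0,0,0,0,-0.149,1],[0,0,0,0,0,-0.149,1],[0,0,0,0,0,-0.149,1],[0,0,0,0,0,-0.149,1],[0,0,0,0,0,-0.149,1],[0,0,0,0,0,-0.149,1],[0,0,0,0,0,-0.149,1],[0,0,0,0,0,-0.149,1],[0,0,0,0,0,-0.149,1],[0,0,0,0,0,-0.149,1],[0,0,0,0,0,-0.149,1],[0,0,0,0,0,-0.149,1],[0,0,0,0,0,-0.149,1],[0,0,0,0,0,-0.149,1],[0,0,0,0,0,-0.149,1],[0,0,0,0,0,-0.149,1],[0,0,0,0,0,-0.149,1],[0,0,0,0,0,-0.149,1]]]'; python3 -m jog '[[[0,0,0,0,0,0,1],[0,0,0,0,0,0,1]]]'
```

```text
t: 14.1
ee_pos: [0.451, 0.1212, 0.1422]
eef_rot: [[-0.995, 0.096, 0.003], [0.096, 0.995, 0.0], [-0.003, 0.0, -1.0]]
wrist_force: [0.0, 1.1, -0.3]
opening: 0.0857
grip_force: 0.0
t: 14.3
ee_pos: [0.451, 0.1212, 0.1422]
eef_rot: [[-0.994, 0.105, 0.003], [0.105, 0.994, 0.0], [-0.003, 0.0, -1.0]]
wrist_force: [0.3, -0.6, -0.2]
opening: 0.0854
grip_force: 0.0
```

```bash
python3 -m jog '[[[0,0,0,0,0,-0.085,1],[0,2.1,0,0,0,0,1],[-0.2,2.1,0,0,0,0,1],[0,2.1,0,0,0,0,1],[0,1.93,0,0,0,0,1],[0,0,2.5,0,0,0,1],[0,0,2.5,0,0,0,1],[0,0,2.5,0,0,0,1],[0,0,0,0,0,0,1],[0,0,0,0,0,0,1]]]'
```

```text
t: 15.3
ee_pos: [0.4543, 0.2034, 0.0672]
eef_rot: [[-1.0, 0.018, 0.002], [0.018, 1.0, -0.0], [-0.002, -0.0, -1.0]]
wrist_force: [-0.1, 0.5, 0.5]
opening: 0.0855
grip_force: 0.0
```

```bash
python3 -m jog '[[[0,0,2,0,0,0,1],[0,0,1.5,0,0,0,1],[0,0,0.8,0,0,0,1],[0,0,0.2,0,0,0,1],[0,0,0,0,0,0,1],[0,0,0,0,0,0,0],[0,0,0,0,0,0,0],[0,0,0,0,0,0,0],[0,0,0,0,0,0,0],[0,0,0,0,0,0,0],[0,0,0,0,0,0,0],[0,0,0,0,0,0,0],[0,0,0,0,0,0,0]]]' 60
```

```text
t: 16.6
ee_pos: [0.4557, 0.2039, 0.0231]
eef_rot: [[-1.0, 0.017, 0.005], [0.017, 1.0, 0.001], [-0.005, 0.001, -1.0]]
wrist_force: [-0.9, 1.0, 5.7]
opening: 0.0427
grip_force: 62.9
```

```bash
python3 -m jog '[[[0,0,-1,0,0,0,0],[0,0,-3,0,0,0,0],[0,0,-3,0,0,0,0],[0,0,-3,0,0,0,0],[0,0,-2,0,0,0,0],[0,0,0,0,0,0,0],[0,0,0,0,0,0,0],[0,0,0,0,0,0,0]]]'
python3 - <<'E'
from ov import *
P=imaging.camera("top");p=imaging.camera("side");e=ctrl.get_obs()["ee_pos"]
d=[onz(P,(297+x/5.555-.4,206+y/5.555-.4),.078)[:2] for x,y in((176,100),(219,204))];print(np.round(d,4),np.mean(d,0),np.arctan2(*(d[0]-d[1])[::-1]))
r=onz(P,(297+197/5.555-.4,206+154/5.555-.4),.066);print("ring",r)
m=mask(p,"upper",0);b=box(e[0],e[1],-.018,.072,.044,e[2]-.0231,e[2]+.0029)
u=proj(p,e).astype(int);off=np.array([u[0]-32,u[1]-22]);
a=cv2.resize(p["img"][off[1]:off[1]+54,off[0]:off[0]+64],None,fx=10,fy=10,interpolation=2);wire(a,p,b,10,off,(0,0,255));cv2.imwrite("pics/c8.png",a)
E
```

```text
t: 17.4
ee_pos: [0.4528, 0.2029, 0.1405]
eef_rot: [[-1.0, 0.017, -0.0], [0.017, 1.0, -0.001], [0.0, -0.001, -1.0]]
wrist_force: [-0.2, -0.0, -2.6]
opening: 0.0427
grip_force: 62.1
[[ 0.5693 -0.0215]
 [ 0.5257 -0.0407]] [ 0.54751508 -0.03113142] 0.4142359092245844
ring [ 0.54742618 -0.0309075   0.066     ]
```

View pics/c8.png

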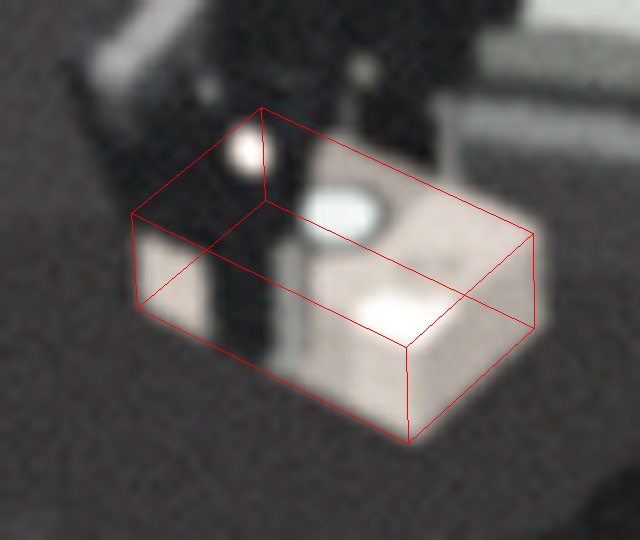

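```bash
python3 -m jog '[[[-1.26,-2.9,0,0,0,0,0],[-1.26,-2.9,0,0,0,0,0],[-1.26,-2.9,0,0,0,0,0],[-1.26,-2.9,0,0,0,0,0],[-1.26,-2.9,0,0,0,0,0],[-1.26,-2.9,0,0,0,0,0],[-1.26,-2.9,0,0,0,0,0],[-1.26,-2.9,0,0,0,0,0],[0,0,0,0,0,-0.1075,0],[0,0,0,0,0,-0.1075,0],[0,0,0,0,0,-0.1075,0],[0,0,0,0,0,-0.1075,0],[0,0,1.5,0,0,0,0],[0,0,0,0,0,0,0],[0,0,0,0,0,0,0],[0,0,0,0,0,0,0]]]'
```

```text
t: 19.15
ee_pos: [0.5513, -0.0302, 0.1275]
eef_rot: [[-0.916, -0.401, 0.003], [-0.401, 0.916, 0.0], [-0.003, -0.001, -1.0]]
wrist_force: [0.6, 1.3, -2.0]
opening: 0.0427
grip_force: 62.2
```

```bash
python3 -m jog '[[[0.1,0,1,0,0,0,0],[0.05,0,1.1,0,0,0,0],[0,0,0,0,0,0,0],[0,0,0,0,0,0,0],[0,0,0,0,0,0,0]]]'
python3 - <<'E'
from ov import *
p=imaging.camera("side");e=ctrl.get_obs()["ee_pos"];print(e)
off=np.array([300,200])
a=cv2.resize(p["img"][200:260,300:375],None,fx=10,fy=10,interpolation=2)
wire(a,p,box(e[0],e[1],.413,.072,.044,e[2]-.0231,e[2]+.0029),10,off,(0,0,255));wire(a,p,box(.5495,-.0305,.413,.072,.044,.042,.066),10,off,(0,255,0));cv2.imwrite("pics/c9.png",a)
E
```

```text
t: 19.65
ee_pos: [0.5501, -0.0308, 0.1065]
eef_rot: [[-0.916, -0.401, 0.003], [-0.401, 0.916, 0.0], [-0.003, -0.001, -1.0]]
wrist_force: [-0.1, -1.1, -2.4]
opening: 0.0428
grip_force: 62.2
[ 0.55030323 -0.03086563  0.10677002]
```

View pics/c9.png

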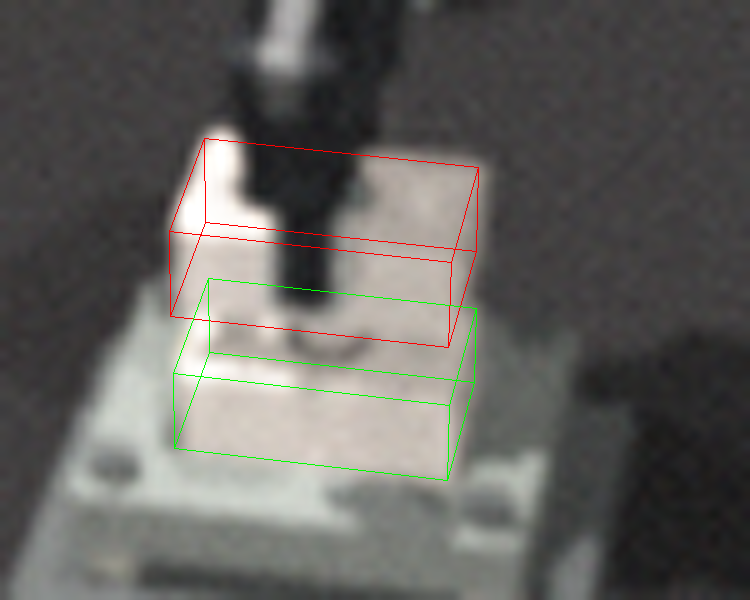

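Both wires (red = held upper, green = lower) sit about 0.5 px left of the real edges by the same amount, so the halves are aligned within about 1 mm. I'll lower gently.

```bash
python3 -m jog '[[[0,0,0.4,0,0,0,0],[0,0,0.4,0,0,0,0],[0,0,0,0,0,0,0],[0,0,0,0,0,0,0]]]';  python3 -m jog '[[[0,0,0.2,0,0,0,0],[0,0,0.1,0,0,0,0],[0,0,0,0,0,0,0]]]';python3 -m jog '[[[0,0,0.2,0,0,0,0],[0,0,0,0,0,0,0]]]'
```

```text
t: 20.1
ee_pos: [0.5498, -0.0308, 0.0982]
eef_rot: [[-0.916, -0.401, 0.003], [-0.401, 0.916, 0.0], [-0.002, -0.001, -1.0]]
wrist_force: [-0.2, 0.1, -1.3]
opening: 0.0425
grip_force: 62.2
t: 20.4
ee_pos: [0.5499, -0.0308, 0.0954]
eef_rot: [[-0.916, -0.401, 0.003], [-0.401, 0.916, 0.0], [-0.003, -0.001, -1.0]]
wrist_force: [0.1, -0.1, -1.5]
opening: 0.0427
grip_force: 62.2
t: 20.6
ee_pos: [0.5499, -0.0306, 0.0932]
eef_rot: [[-0.916, -0.401, 0.003], [-0.401, 0.916, 0.0], [-0.003, -0.001, -1.0]]
wrist_force: [0.8, 1.0, -1.7]
opening: 0.0428
grip_force: 62.2
```

Bottom is at about 0.070, which is past the tips, with no contact force. Continuing.

```bash
python3 -m jog '[[[0,0,0.2,0,0,0,0],[0,0,0,0,0,0,0]]]';  python3 -m jog '[[[0,0,0.15,0,0,0,0],[0,0,0,0,0,0,0],[0,0,0,0,0,0,0]]]';python3 -m jog '[[[0,0,0.1,0,0,0,0],[0,0,0,0,0,0,0],[0,0,0,0,0,0,0],[0,0,0,0,0,0,0]]]'
```

```text
t: 20.8
ee_pos: [0.5499, -0.0307, 0.0912]
eef_rot: [[-0.916, -0.401, 0.003], [-0.401, 0.916, 0.0], [-0.003, -0.001, -1.0]]
wrist_force: [-0.6, 0.4, -1.4]
opening: 0.0426
grip_force: 62.2
t: 21.1
ee_pos: [0.55, -0.0308, 0.0899]
eef_rot: [[-0.916, -0.401, 0.003], [-0.401, 0.916, 0.0], [-0.003, -0.001, -1.0]]
wrist_force: [-0.6, 1.5, -2.1]
opening: 0.0429
grip_force: 62.2
t: 21.5
ee_pos: [0.5501, -0.0308, 0.0892]
eef_rot: [[-0.916, -0.401, 0.003], [-0.401, 0.916, 0.0], [-0.003, -0.001, -1.0]]
wrist_force: [0.2, 1.0, -0.4]
opening: 0.0431
grip_force: 62.3
```

```bash
python3 -m jog '[[[0,0,0.1,0,0,0,0],[0,0,0,0,0,0,0],[0,0,0,0,0,0,0],[0,0,0,0,0,0,0]]]';  python3 -m jog '[[[0,0,0.15,0,0,0,0],[0,0,0,0,0,0,0],[0,0,0,0,0,0,0],[0,0,0,0,0,0,0]]]';  python3 -m jog '[[[0,0,0.15,0,0,0,0],[0,0,0,0,0,0,0],[0,0,0,0,0,0,0],[0,0,0,0,0,0,0]]]'
```

```text
t: 21.9
ee_pos: [0.5501, -0.0308, 0.0883]
eef_rot: [[-0.916, -0.401, 0.003], [-0.401, 0.916, 0.0], [-0.003, -0.001, -1.0]]
wrist_force: [-1.4, 1.6, 4.1]
opening: 0.0426
grip_force: 63.0
t: 22.3
ee_pos: [0.5501, -0.0308, 0.0869]
eef_rot: [[-0.916, -0.401, 0.003], [-0.401, 0.916, 0.0], [-0.003, -0.001, -1.0]]
wrist_force: [-2.7, 1.5, 6.4]
opening: 0.0426
grip_force: 63.2
t: 22.7
ee_pos: [0.5501, -0.0308, 0.0856]
eef_rot: [[-0.916, -0.401, 0.003], [-0.401, 0.916, 0.0], [-0.003, -0.001, -1.0]]
wrist_force: [-3.3, 0.4, 7.6]
opening: 0.0431
grip_force: 63.4
```

```bash
python3 -m jog '[[[0,0,0.12,0,0,0,0],[0,0,0.1,0,0,0,0],[0,0,0,0,0,0,0],[0,0,0,0,0,0,0],[0,0,0,0,0,0,0],[0,0,0,0,0,0,0],[0,0,0,0,0,0,0]]]'
python3 - <<'E'
from ov import *
p=imaging.camera("side");e=ctrl.get_obs()["ee_pos"]
off=np.array([300,200])
a=cv2.resize(p["img"][200:260,300:375],None,fx=10,fy=10,interpolation=2);cv2.imwrite("pics/c10.png",a)
print([ctrl.get_obs()["wrist_force"] for _ in range(2)])
E
```

```text
t: 23.4
ee_pos: [0.5501, -0.0308, 0.0837]
eef_rot: [[-0.916, -0.401, 0.003], [-0.401, 0.916, 0.0], [-0.003, -0.001, -1.0]]
wrist_force: [-4.1, 0.4, 8.8]
opening: 0.0428
grip_force: 63.6
[array([-3.04517913,  1.1833733 ,  9.07139985]), array([-3.04517913,  1.1833733 ,  9.07139985])]
```

View pics/c10.png

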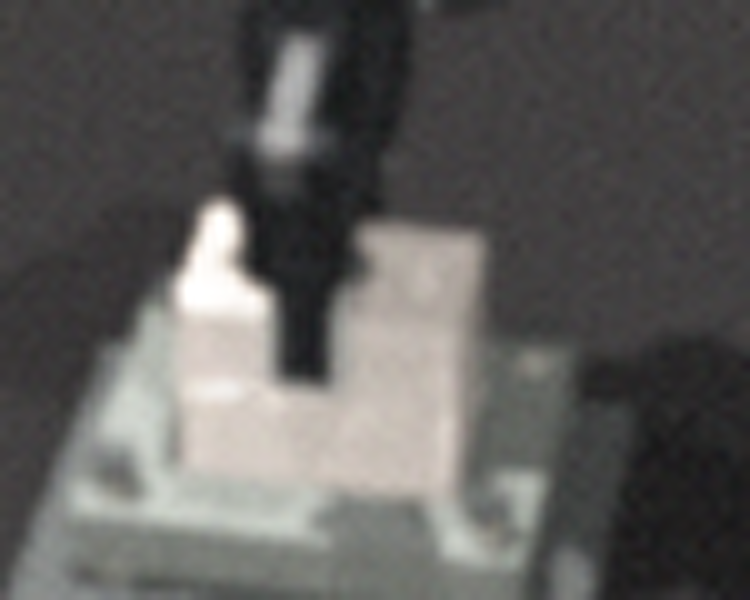

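```bash
python3 -m jog '[[[0,0,0.06,0,0,0,0],[0,0,0,0,0,0,0],[0,0,0,0,0,0,0],[0,0,0,0,0,0,0],[0,0,0,0,0,0,0]]]'
python3 -c "
from workcell import ctrl
print(ctrl.sign_off())"
```

```text
t: 23.95
ee_pos: [0.5501, -0.0308, 0.0832]
eef_rot: [[-0.916, -0.401, 0.003], [-0.401, 0.916, 0.0], [-0.003, -0.001, -1.0]]
wrist_force: [-3.4, 1.1, 10.1]
opening: 0.0428
grip_force: 63.7
the job is handed in; nothing more can be done
None
```

The job is handed in at 24 s: the lower half is seated and released, the upper half is closed on its dowels, and the gripper is still holding the pair down at about 10 N. I put the cradle at roughly 5 mm down, inferred from the force and the tool's drop because there is no direct reading of it; the last picture suggested nearer 3.5 mm. No verdict came back.

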